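# Open the fume filter drawer and hold the damper shut

## Robot

A 7-joint arm with a two-finger parallel gripper is mounted at the origin on the work surface. World frame = base frame: x ahead of the robot, y to its left, z up, the work surface at z = 0. Lengths are in m, angles in rad, forces in N, time in s.
With the tool pointing down it reaches from about 0.425 to 1.025 m from the base axis. Payload 3.6 kg.
Tool frame: the origin (TCP) lies at the very end of the fingers, on their centre line; the grasp point (between the pads) lies 19 mm behind it; z points along the fingers, x is the direction in which the jaws open and shut, and the axes are right-handed (so a half turn about z gives the same grasp; the last joint's range is limited). The gripper opens to 85 mm and grips with 20 to 120 N. Pads are 22 mm wide; open, the fingers measure 114 mm over their backs; the gripper's body (76 mm by 85 mm) begins 54 mm behind the grasp point. The pads swing forward as they close: fully open they stand 13 mm farther back than shut.
Start: joints at [1.071, 0.591, 0.048, 1.609, -0.033, 0.943, -0.034], TCP at [0.286, -0.666, 0.231] pointing down, gripper open.
Joint ranges: [-2.69, 2.69], [-0.47, 2.24], [-1.27, 1.36], [0.19, 2.51], [-1.53, 4.68], [0.08, 2.07], [-3.09, 3.09]. Speed limits (rad/s): [2.57, 2.57, 3.14, 3.14, 3.14, 3.14, 3.14].

## Interface

Orientations are given as a rotation vector (axis times angle).
In Python, from station import env gives the robot as it stands.
- The arm moves only by the tool step_arm, never from a script. Its arguments are lists of equal length, an entry for each row: "gripper": the opening in per cent of the stroke, from 0 (shut) to 100 (fully open); "linear": the shift along the tool's x, y, z in units of 25 mm (1.0 is 25 mm), a list of three; "turn": the turn about the tool's z in units of 5 degrees (1.0 is 5 degrees). In form: {"gripper": [gripper, ...], "linear": [[x, y, z], ...], "turn": [turn, ...]}. A call has 1 to 8 rows; each row shifts and turns the pose as measured when the row begins, along the tool's axes as they then stand; what a row does not reach is not made up. A row lasts 1/10 s, in which the tool goes at most 50 mm and 8.59 degrees, less where a joint would pass 70% of its speed; a pose out of reach is approached as far as the arm can. A call is refused whole if a number of a shift passes 1 or a number of a turn 1, either way. A call with a gripper value outside its range is refused whole. The fingers move at their own pace and stop on an object; "force" is the grip in N (left out, the last holds). Time passes only in rows, so rows that do not move let the fingers close. It gives the time, the measured TCP pose, the force and the opening at its end, in the units of the state.
- env.read_state(): the state, without advancing time (a new reading comes with each control period).
- env.camera(name): name is "scene" or "top" or "wrist"; returns the picture (400x640x3 uint8, red, green, blue); there is no depth.
- env.calibration(name): a dict with "camera_matrix" (3x3 intrinsics, pixels), "world_to_cam" (4x4, takes a point from world to camera coordinates). Camera axes: x right, y up, looking along -z (the intrinsics and any distortion apply to the point x, -y, -z); pixel columns grow to the right and rows downward; lengths in m; the calibration is good to about 2 mm. A picture is of the moment at which its call begins: read the wrist's pose just before it. calibration takes no time and is no camera call; for the wrist camera it gives the pose at the moment of the call.
- env.hand_in(): hands the job in, once; it reports no verdict.
The state is a dict: "time": time; "q": joint angles; "joint_vel": joint speeds; "tau": joint torques, N m; "tcp_pos": TCP position; "ee_rot": TCP orientation; "ft_force": force on the tool from outside, world axes, zero at the start; "wrist_torque": the same for the moment, N m; "gripper_width": finger opening in m.
Only numpy, scipy, OpenCV 4.12 (cv2) and the standard library are available. Lean on these libraries where they do the work, as an engineer would, in place of code of your own. Each camera call takes 0.05 s, during which the arm holds its last target.

## Task

The fume cleaner on the soldering bench needs a new filter: pull its filter drawer out all the way to its stop and leave it open. Then press the red paddle of the spring-return damper lever down until the lever is level, in line with the green marks on its scale plates, and keep holding it there with the gripper: the program finishes while still holding the lever level, as it springs back up when let go. Leave the flux bottle, the roll of tape and the soldering board where they are.

Things in the scene. Friction and masses are not known exactly. Their poses are not given: they have to be found in the camera images.
- filter_cabinet: Fume-filter cabinet, blue sheet metal, fixed to the bench: 260 (x, depth) x 200 (y, width) x 150 mm high. Origin on the bench under the middle of its front face; x points from the front face to the back, z up. The front looks roughly to the robot; cabinet and damper unit may stand on either side (left or right) and are turned up to 0.2 rad.
- drawer (a joint): Travel of the filter drawer in m: 0 shut, 0.110 fully out at its hard stop; it slides along the cabinet's -x. It may start up to 40 mm out. It moves against about 2.5 N of friction plus 5 N per m/s, and stays where it is left. Drawer front is grey, 196 mm wide, from 7 to 143 mm above the bench, 12 mm thick; a pleated filter cartridge lies in the drawer.
- drawer_handle (a point): Middle of the drawer's handle: a straight black round bar 12 mm thick and 90 mm long (plus round ends), level, parallel to the cabinet's y; bar centre 125 mm above the bench (25 mm below the cabinet's top) and 43 mm clear of the drawer front (centre to face), held by two 10 mm posts 40 mm either side of the middle. Moves with the drawer. Its axes are those of the cabinet.
- damper_unit: Damper unit, grey box 150 (x) x 120 (y) x 100 mm high, fixed to the bench. Origin on the bench under the middle of its front face; x points from front to back, z up. The lever pivots on a cross pin parallel to y at x = +70, z = 125 mm of this frame, and reaches forward (towards -x) past the front face. Two white scale plates (16 x 4 x 90 mm, tops 170 mm above the bench) stand at x = 10, y = +-45 mm, each with a green band at the height of the pin.
- damper_lever (a joint): Angle of the damper lever in rad: 0 at rest, where it points 0.44 rad (25 degrees) up from level; grows as the paddle is pressed down; 0.44 is level (in line with the green bands), 0.75 the bottom stop. A spring returns it: about 1.3 N on the paddle at the start, 7 N at level, 11 N at the stop.
- lever_pad (a point): Middle of the top face of the red paddle at the lever's end, where to press: paddle 45 mm along the lever x 60 mm wide x 16 mm thick. The point lies 140 mm from the pivot pin along the lever and 8 mm above the lever's centre line; at rest about 192 mm above the bench, 133 mm when the lever is level and then at x = -70 mm of the damper unit. Its axes turn with the lever.
- flux_bottle: Bystander: small white bottle, 36 mm across, 75 mm tall, standing on the bench between the two units, in front. Origin at the centre of its underside.
- tape_roll: Bystander: roll of blue tape, 70 mm outside diameter, 20 mm high, lying flat on the bench to the left of the left-hand unit. Origin at the centre of its underside.
- solder_board: Bystander: pale soldering board 70 x 70 x 14 mm lying on the bench to the right of the right-hand unit. Origin at the centre of its underside.

How it is judged:
On the way, in this order (a step that is already met when the one before it is completed fails the run):
1. the filter drawer is pulled out to its stop (value of joint drawer above 0.103 m), for 0.2 s.
2. the damper lever is pressed level by the robot, the drawer still out (value of joint drawer above 0.103 m and value of joint damper_lever between 0.37 and 0.51 rad and contact force between any of the fingers, the arm and damper_lever above 2 N), for 0.5 s.
At the end, for the whole second after the job is handed in: The drawer is out to its stop (at least 103 of 110 mm), the damper lever is held still within 0.07 rad (4 degrees) of level (joint 0.37 to 0.51) by the robot pressing on it with more than 2 N, and bottle, tape and board are within 30 mm of where they started, the bottle upright (all of step 2 and velocity of joint damper_lever between -0.1 and 0.1 rad/s and distance of each of flux_bottle, tape_roll, solder_board from where it was at the start of the episode below 0.03 m and angle between flux_bottle's own z axis and vertical below 0.2 rad); the arm keeps its last pose, push and grip.
It fails at once if a bystander (bottle, tape roll or soldering board) is moved more than 30 mm or the bottle is knocked over (distance of any of flux_bottle, tape_roll, solder_board from where it was at the start of the episode above 0.03 m or angle between flux_bottle's own z axis and vertical above 0.5 rad).
It also fails if it takes over 56 s, if anything falls off the work surface, if the arm or the gripper's body presses on something with over 40 N, if the wrist force passes 120 N, or if a joint passes its speed limit or range.

## Working session

There is one attempt and no reset: what is moved stays moved. The work goes in short steps, Python scripts to look and compute and a tool call to move; the robot and the scene stay as the last step left them, time stands still between calls to the robot, and variables do not carry over. Pictures are saved under pics/ and viewed, and the job is handed in when it is done.

Besides the shell and the picture viewer there is one more tool, called as a command line: name --pt "numbers of a row" for each row, then --argument value for the rest. step_arm: Moves the arm, as the interface text tells. Its arguments: {"type":"object","properties":{"gripper":{"type":"array"},"linear":{"type":"array"},"turn":{"type":"array"},"force":{"type":"number"}},"required":["gripper","linear","turn"]}

```bash
ls; mkdir -p pics
python3 - <<'E'
from station import env
import cv2,numpy as np
s=env.read_state(); print({k:np.round(v,3).tolist() for k,v in s.items()})
for n in ["scene","top","wrist"]:
    c=env.calibration(n); print(n,np.round(c["camera_matrix"],1).tolist(),np.round(c["world_to_cam"],3).tolist(),[k for k in c])
    im=env.camera(n); cv2.imwrite(f"pics/{n}0.png",im[:,:,::-1])
E
```

```text
pics
{'time': 0.0, 'q': [1.071, 0.592, 0.048, 1.61, -0.033, 0.943, -0.034], 'joint_vel': [-0.0, -0.001, -0.001, 0.0, 0.0, -0.001, -0.001], 'tau': [-0.001, -54.87, 1.547, -19.812, 0.009, 0.009, 0.0], 'tcp_pos': [0.286, -0.665, 0.23], 'ee_rot': [-2.623, 1.727, 0.003], 'ft_force': [0.404, 0.124, 0.634], 'wrist_torque': [-0.013, -0.01, 0.082], 'gripper_width': 0.086}
scene [[473.7, 0.0, 318.0], [0.0, 473.7, 192.4], [0.0, 0.0, 1.0]] [[-0.998, -0.07, 0.01, 0.614], [0.065, -0.858, 0.51, -0.131], [-0.027, 0.509, 0.86, -1.43], [0.0, 0.0, 0.0, 1.0]] ['camera_matrix', 'world_to_cam']
top [[474.3, 0.0, 321.8], [0.0, 474.3, 208.3], [0.0, 0.0, 1.0]] [[-0.02, -1.0, 0.014, -0.01], [0.995, -0.019, 0.097, -0.63], [-0.097, 0.016, 0.995, -1.639], [0.0, 0.0, 0.0, 1.0]] ['camera_matrix', 'world_to_cam']
wrist [[284.2, 0.0, 319.7], [0.0, 284.2, 199.0], [0.0, 0.0, 1.0]] [[0.395, -0.919, -0.002, -0.724], [0.872, 0.376, -0.312, 0.042], [0.287, 0.121, 0.95, -0.381], [0.0, 0.0, 0.0, 1.0]] ['camera_matrix', 'world_to_cam']
```

View pics/scene0.png

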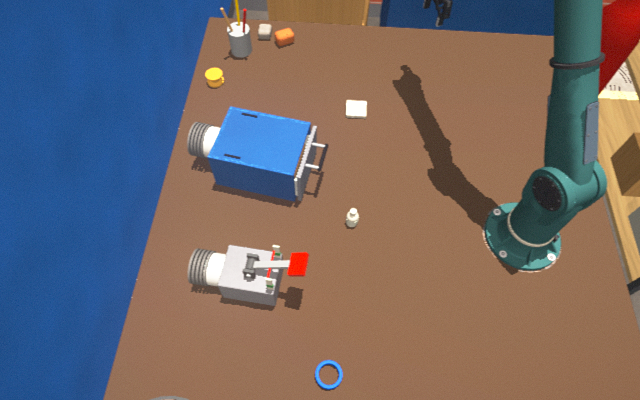

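View pics/top0.png

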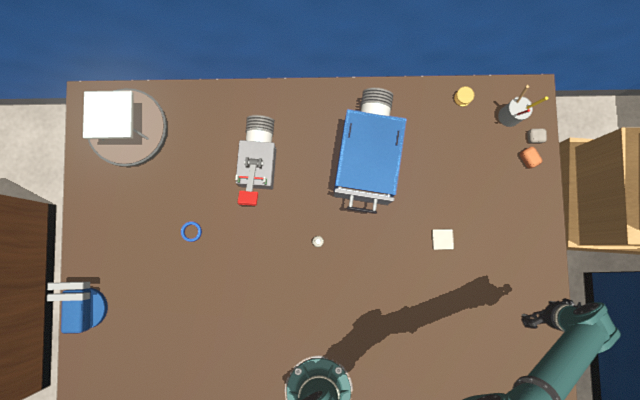

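View pics/wrist0.png

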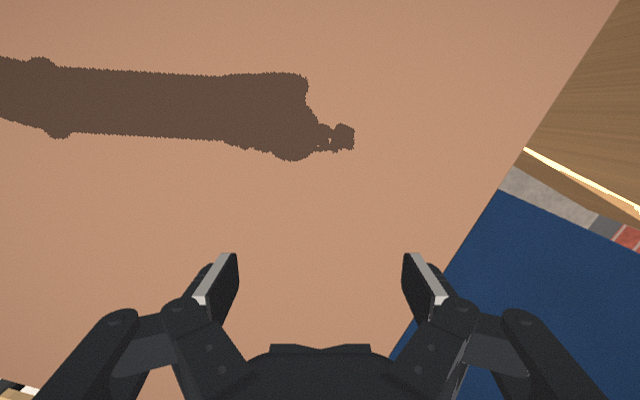

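```bash
cat > h.py <<'E'
import cv2,numpy as np
from station import env
def calib(n):
    c=env.calibration(n); return c["camera_matrix"],c["world_to_cam"]
def ray(c,u,v):
    K,T=c; d=np.linalg.solve(K,[u,v,1.]); d=np.array([d[0],-d[1],-d[2]])
    R=T[:3,:3]; o=-R.T@T[:3,3]; d=R.T@d; return o,d/np.linalg.norm(d)
def onz(c,u,v,z):
    o,d=ray(c,u,v); return o+d*(z-o[2])/d[2]
def two(c1,p1,c2,p2):
    o1,d1=ray(c1,*p1);o2,d2=ray(c2,*p2)
    t=np.linalg.lstsq(np.stack([d1,-d2],1),o2-o1,rcond=None)[0]
    a=o1+d1*t[0];b=o2+d2*t[1]; return (a+b)/2,np.linalg.norm(a-b)
def proj(c,P):
    K,T=c; p=T[:3,:3]@np.array(P)+T[:3,3]; p=K@[p[0],-p[1],-p[2]]; return p[:2]/p[2]
E
python3 - <<'E'
import cv2
a=cv2.imread("pics/top0.png"); b=cv2.imread("pics/scene0.png")
cv2.imwrite("pics/topA.png",cv2.resize(a[100:230,325:415],None,fx=4.5,fy=4.5,interpolation=cv2.INTER_CUBIC))
cv2.imwrite("pics/topB.png",cv2.resize(a[110:215,225:285],None,fx=5,fy=5,interpolation=cv2.INTER_CUBIC))
cv2.imwrite("pics/scA.png",cv2.resize(b[95:215,200:340],None,fx=4.5,fy=4.5,interpolation=cv2.INTER_CUBIC))
cv2.imwrite("pics/scB.png",cv2.resize(b[230:320,205:325],None,fx=5,fy=5,interpolation=cv2.INTER_CUBIC))
E
```

```text
(no output)
```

View pics/topA.png

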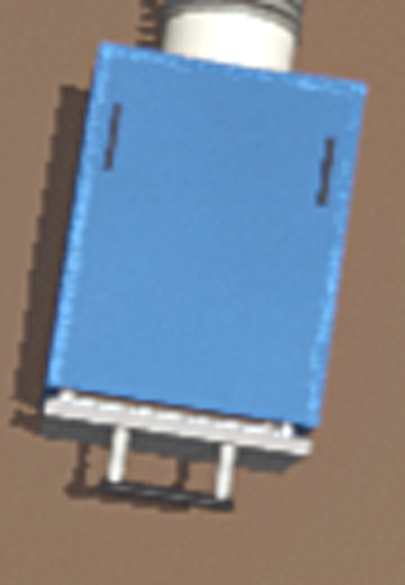

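View pics/scA.png

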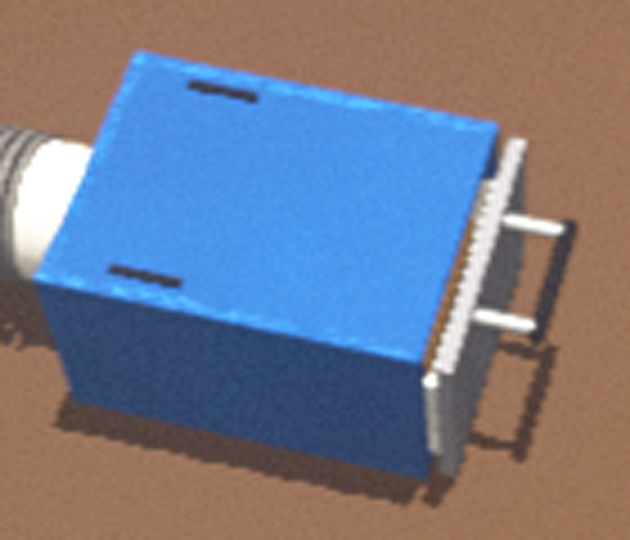

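View pics/topB.png

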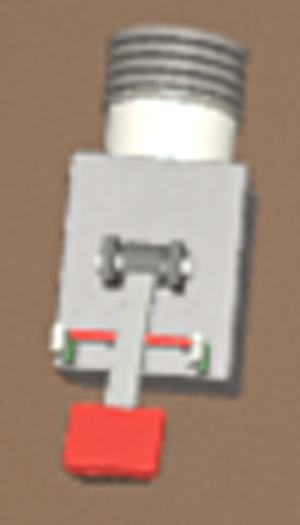

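View pics/scB.png

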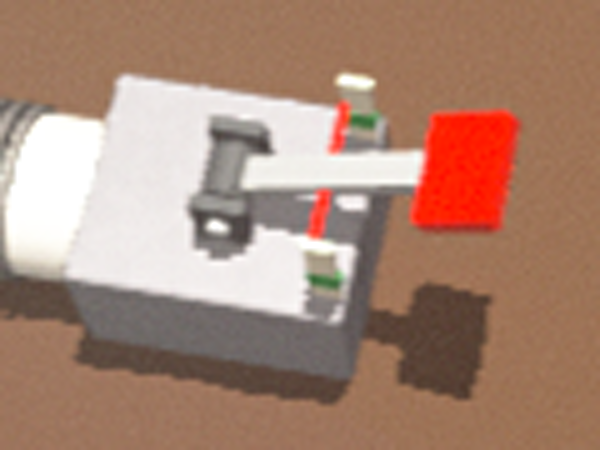

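Run:
```python
from h import *
t=calib("top");s=calib("scene")
A=lambda x,y:(325+(x+.5)/4.5-.5,100+(y+.5)/4.5-.5)
S=lambda x,y:(200+(x+.5)/4.5-.5,95+(y+.5)/4.5-.5)
B=lambda x,y:(225+(x+.5)/5-.5,110+(y+.5)/5-.5)
Q=lambda x,y:(205+(x+.5)/5-.5,230+(y+.5)/5-.5)
def P(n,p,q): 
    r=two(t,p,s,q); print(n,np.round(r[0],4),round(r[1],4)); return r[0]
l=P("hL",A(103,487),S(539,333)); r=P("hR",A(232,503),S(570,228))
m=(l+r)/2; print(m,np.arctan2(*(l-r)[[0,1]]),np.linalg.norm(l-r))
c=[P("cab"+k,A(*p),S(*q)) for k,p,q in [("BL",(100,43),(36,278)),("BR",(367,86),(138,52)),("FR",(318,425),(497,124)),("FL",(48,390),(422,360))]]
for a,b in [(0,3),(1,2)]: d=c[a]-c[b]; print("yaw",np.arctan2(d[1],d[0]))
for z in [.125]: print(onz(t,*A(103,487),z),onz(t,*A(232,503),z),onz(s,*S(539,333),z),onz(s,*S(570,228),z))
pd=[P("pad"+k,B(*p),Q(*q)) for k,p,q in [("BL",(75,404),(413,224)),("BR",(163,408),(430,113)),("FR",(158,468),(517,113)),("FL",(68,465),(500,228))]]
print(np.mean(pd,0))
P("plateL",B(57,328),Q(318,243));P("plateR",B(197,338),Q(357,80))
b=[P("box"+k,B(*p),Q(*q)) for k,p,q in [("BL",(75,153),(70,278)),("BR",(250,165),(122,75)),("FL",(57,367),(347,320))]]
d=b[0]-b[2];print(np.arctan2(d[1],d[0])); d=b[0]-b[1];print(np.arctan2(-d[0],d[1]))
ctl=np.array([[447,194]]);
print("bottle",onz(t,318,241,.04),onz(s,352,218,.04),"board",onz(t,443,239,.014),"tape",onz(t,191,232,.02))
```

```text
hL [ 0.6196 -0.1055  0.1363] 0.0011
hR [ 0.6061 -0.2016  0.1223] 0.0012
[ 0.61287772 -0.15352985  0.12927345] 0.13984265629883988 0.09802109191432905
cabBL [ 0.9467 -0.1103  0.1558] 0.0004
cabBR [ 0.9131 -0.308   0.1509] 0.0009
cabFR [ 0.6598 -0.2622  0.1531] 0.0001
cabFL [ 0.6903 -0.066   0.1563] 0.0032
yaw -0.17124481096546157
yaw -0.17896558843408322
[ 0.62018536 -0.10622109  0.125     ] [ 0.60649311 -0.20129111  0.125     ] [ 0.62054816 -0.11304545  0.125     ] [ 0.60545116 -0.19945756  0.125     ]
padBL [0.677  0.2425 0.1818] 0.0008
padBR [0.6733 0.1854 0.1875] 0.0006
padFR [0.6312 0.1875 0.2006] 0.0036
padFL [0.635  0.2454 0.1932] 0.0037
[0.6541138  0.21520283 0.1907608 ]
plateL [0.7249 0.2544 0.1791] 0.0049
plateR [0.7166 0.1648 0.1765] 0.006
boxBL [0.8601 0.2546 0.1006] 0.0026
boxBR [0.8522 0.1358 0.0953] 0.0003
boxFL [0.7129 0.2671 0.1022] 0.0019
-0.08458539060479033
-0.06666352003643089
bottle [ 0.51454285 -0.00656435  0.04      ] [ 0.51452236 -0.00105823  0.04      ] board [ 0.51348528 -0.45015261  0.014     ] tape [0.55559714 0.43879547 0.02      ]
```

```bash
cat >> h.py <<'E'
from scipy.spatial.transform import Rotation as Ro
def plan(target,yawx=None):
    s=env.read_state(); R=Ro.from_rotvec(s["ee_rot"]).as_matrix(); p=np.array(s["tcp_pos"])
    d=R.T@(np.array(target)-p)/0.025
    print("t",round(s["time"],2),"p",np.round(p,4),"F",np.round(s["ft_force"],1),"w",round(s["gripper_width"],4),"toolx",np.round(R[:,0],3),"tooly",np.round(R[:,1],3),"toolz",np.round(R[:,2],3),"q",np.round(s["q"],2))
    print("lin units",np.round(d,2))
    if yawx is not None:
        a=np.arctan2(R[1,0],R[0,0])
        w=-np.degrees(yawx-a); w=(w+90)%180-90   # tool z down: +turn = negative world yaw
        print("turn units",round(w/5,2))
E
python3 -c "
from h import *
plan([0.613,-0.155,0.23],-0.17)"
```

```text
t 0.15 p [ 0.286  -0.6655  0.2304] F [ 0.6  0.3 -0.4] w 0.0852 toolx [ 0.395 -0.919 -0.002] tooly [-0.919 -0.395  0.   ] toolz [-0.001  0.002 -1.   ] q [ 1.07  0.59  0.05  1.61 -0.03  0.94 -0.03]
lin units [-13.6  -20.08   0.04]
turn units -11.4
```

step_arm --gripper '[50,50,50,50,50,50,50,50]' --pt "-0.65 -0.95 0" --pt "-0.65 -0.95 0" --pt "-0.65 -0.95 0" --pt "-0.65 -0.95 0" --pt "-0.65 -0.95 0" --pt "-0.65 -0.95 0" --pt "-0.65 -0.95 0" --pt "-0.65 -0.95 0" --turn '[0,0,0,0,0,0,0,0]'

```text
time: 0.95
tcp_pos: [0.4071, -0.4687, 0.2266]
ee_rot: [2.612, -1.742, -0.011]
ft_force: [0.1, 1.1, -0.0]
gripper_width: 0.0433
```

step_arm --gripper '[50,50,50,50,50,50,50,50]' --pt "-0.65 -0.95 0" --pt "-0.65 -0.95 0" --pt "-0.65 -0.95 0" --pt "-0.65 -0.95 0" --pt "-0.65 -0.95 0" --pt "-0.65 -0.95 0" --pt "-0.65 -0.95 0" --pt "-0.65 -0.95 0" --turn '[0,0,0,0,0,0,0,0]'

```text
time: 1.75
tcp_pos: [0.5354, -0.266, 0.2243]
ee_rot: [2.611, -1.742, -0.017]
ft_force: [0.2, -0.8, -0.0]
gripper_width: 0.0426
```

step_arm --gripper '[50,50,50,50,50,50,50,50]' --pt "0 0 0" --pt "0 0 0" --pt "0 0 0" --pt "0 0 0" --pt "0 0 0" --pt "0 0 0" --pt "0 0 0" --pt "0 0 0" --turn '[-1,-1,-1,-1,-1,-1,-1,-1]'

```text
time: 2.55
tcp_pos: [0.5383, -0.2566, 0.2221]
ee_rot: [-3.061, 0.68, 0.023]
ft_force: [-0.0, 0.2, 0.0]
gripper_width: 0.0426
```

```bash
python3 -c "
from h import *
plan([0.613,-0.155,0.23],-0.17)
cv2.imwrite('pics/w1.png',env.camera('wrist')[:,:,::-1])"
```

```text
t 2.55 p [ 0.5383 -0.2566  0.2221] F [-0.   0.2  0. ] w 0.0426 toolx [ 0.906 -0.423 -0.016] tooly [-0.423 -0.906 -0.003] toolz [-0.013  0.009 -1.   ] q [ 0.51  0.45 -0.19  1.9   0.11  0.82 -0.17]
lin units [ 0.98 -4.95 -0.32]
turn units -3.06
```

View pics/w1.png

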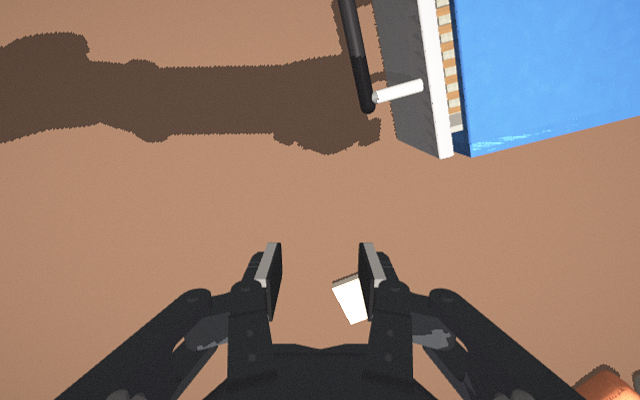

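step_arm --gripper '[50,50,50,50]' --pt "0 -0.7 0" --pt "0 -0.7 0" --pt "0 -0.5 0" --pt "0 0 0" --turn '[-1,-1,-1,0]'

```text
time: 3.0
tcp_pos: [0.5539, -0.2122, 0.2213]
ee_rot: [-3.122, 0.27, 0.025]
ft_force: [0.1, 0.4, -0.6]
gripper_width: 0.0425
```

```bash
python3 -c "
from h import *
plan([0.613,-0.155,0.23],-0.17)
c=calib('wrist')
im=env.camera('wrist')
np.save('w2.npy',im);import pickle;pickle.dump(c,open('w2.pkl','wb'))
cv2.imwrite('pics/w2.png',im[:,:,::-1])"
```

```text
t 3.0 p [ 0.5539 -0.2122  0.2213] F [ 0.1  0.4 -0.6] w 0.0425 toolx [ 0.985 -0.171 -0.016] tooly [-0.171 -0.985 -0.007] toolz [-0.015  0.009 -1.   ] q [ 0.48  0.45 -0.26  1.9   0.15  0.82 -0.03]
lin units [ 1.93 -2.66 -0.36]
turn units -0.03
```

View pics/w2.png

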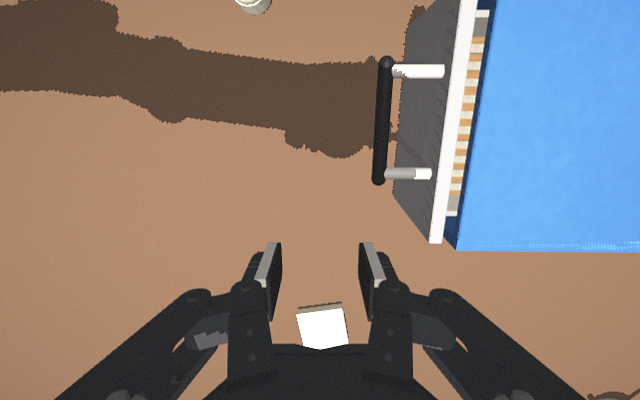

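```bash
python3 -c "
from h import *
import pickle
c=pickle.load(open('w2.pkl','rb'));t=calib('top');s=calib('scene')
a=onz(c,386,62,.125);b=onz(c,378,180,.125);print(a,b,(a+b)/2,np.arctan2(*(a-b)[[0,1]]))
tl=(325+103.5/4.5-.5,100+487.5/4.5-.5);tr=(325+232.5/4.5-.5,100+503.5/4.5-.5)
print(two(c,(386,62),t,tl),two(c,(378,180),t,tr))
print(two(c,(386,62),s,(319.4,168.6)),two(c,(378,180),s,(326.3,145.3)))
for v in [30,230]: pass
e1=onz(c,463,10,.143);e2=onz(c,430,242,.143);print('front edge',e1,e2,np.arctan2(*(e1-e2)[[0,1]]))
"
```

```text
[ 0.62103202 -0.1107004   0.125     ] [ 0.60489554 -0.20205739  0.125     ] [ 0.61296378 -0.1563789   0.125     ] 0.17482780003598275
(array([ 0.62302   , -0.10822641,  0.10957904]), np.float64(0.003215077362422795)) (array([ 0.60561278, -0.20153472,  0.12569198]), np.float64(0.001768297954992589))
(array([ 0.62039012, -0.1110255 ,  0.12809569]), np.float64(5.905861528333154e-05)) (array([ 0.60560994, -0.20357983,  0.11937354]), np.float64(0.0002611629346905807))
front edge [ 0.67101668 -0.08981906  0.143     ] [ 0.63997653 -0.25877181  0.143     ] 0.18169471386493308
```

step_arm --gripper '[42,42,42,42,42]' --pt "0.65 -0.8 0" --pt "0.65 -0.8 0" --pt "0.6 -0.6 0" --pt "0 0 0" --pt "0 0 0" --turn '[0,0,0,0,0]'

```text
time: 3.55
tcp_pos: [0.6083, -0.1742, 0.2195]
ee_rot: [-3.124, 0.307, 0.032]
ft_force: [0.3, -0.2, 0.5]
gripper_width: 0.0356
```

```bash
python3 -c "
from h import *
plan([0.613,-0.157,0.107],-0.175)
im=env.camera('wrist')
cv2.imwrite('pics/w3.png',im[:,:,::-1])"
```

```text
t 3.55 p [ 0.6083 -0.1742  0.2195] F [ 0.3 -0.2  0.5] w 0.0356 toolx [ 0.981 -0.195 -0.02 ] tooly [-0.195 -0.981  0.   ] toolz [-0.02   0.004 -1.   ] q [ 0.38  0.51 -0.25  1.81  0.16  0.86 -0.14]
lin units [ 0.14 -0.71  4.5 ]
turn units -0.24
```

View pics/w3.png

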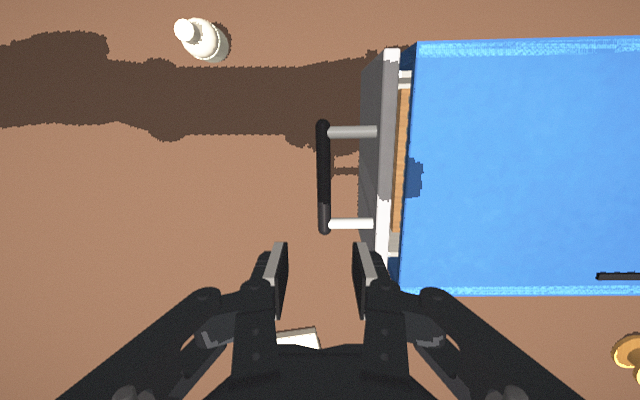

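step_arm --gripper '[42,42,42,42,42]' --pt "0.15 -0.7 0" --pt "0 0 0.7" --pt "0 0 0.7" --pt "0 0 0.6" --pt "0 0 0" --turn '[-0.25,0,0,0,0]'

```text
time: 4.1
tcp_pos: [0.6134, -0.1576, 0.1688]
ee_rot: [-3.128, 0.278, 0.03]
ft_force: [-0.4, 0.2, 1.0]
gripper_width: 0.0361
```

```bash
python3 -c "
from h import *
plan([0.613,-0.157,0.107],-0.175)
im=env.camera('wrist')
cv2.imwrite('pics/w4.png',im[:,:,::-1])"
```

```text
t 4.1 p [ 0.6134 -0.1576  0.1688] F [-0.4  0.2  1. ] w 0.0361 toolx [ 0.984 -0.176 -0.019] tooly [-0.176 -0.984  0.   ] toolz [-0.019  0.003 -1.   ] q [ 0.35  0.57 -0.24  1.85  0.19  0.77 -0.17]
lin units [ 0.03 -0.02  2.47]
turn units -0.03
```

View pics/w4.png

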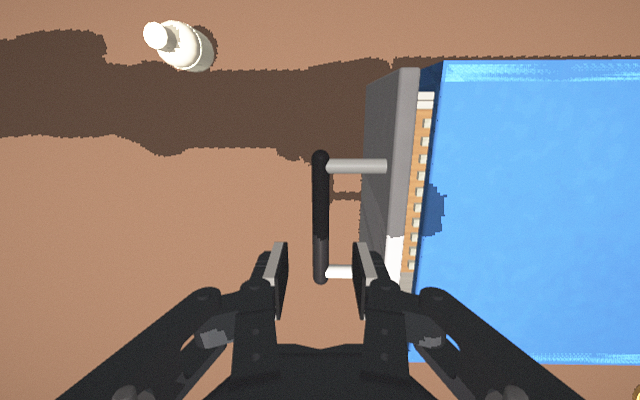

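step_arm --gripper '[42,42,42,42,42]' --pt "0 0 0.7" --pt "0 0 0.7" --pt "0 0 0.6" --pt "0 0 0.4" --pt "0 0 0.1" --turn '[0,0,0,0,0]'

```text
time: 4.65
tcp_pos: [0.617, -0.158, 0.1093]
ee_rot: [-3.128, 0.28, 0.013]
ft_force: [-0.1, -0.7, -0.3]
gripper_width: 0.0356
```

```bash
python3 -c "
from h import *
plan([0.613,-0.157,0.107],-0.175)
im=env.camera('wrist')
cv2.imwrite('pics/w5.png',im[:,:,::-1])"
```

```text
t 4.65 p [ 0.617  -0.158   0.1093] F [-0.1 -0.7 -0.3] w 0.0356 toolx [ 0.984 -0.177 -0.009] tooly [-0.177 -0.984  0.   ] toolz [-0.008  0.001 -1.   ] q [ 0.33  0.64 -0.22  1.88  0.22  0.65 -0.2 ]
lin units [-0.16 -0.01  0.09]
turn units -0.04
```

View pics/w5.png

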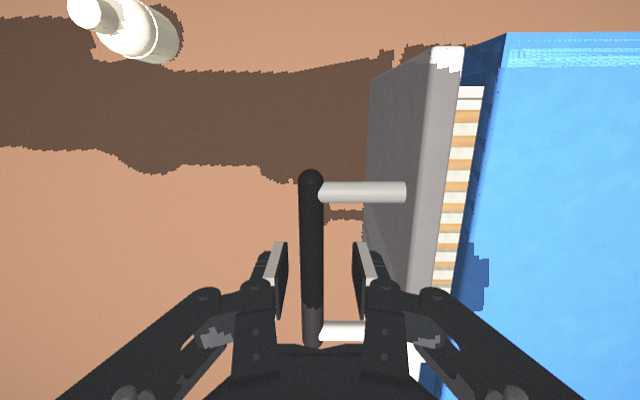

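Bar sits between the fingers (column ~311, fingers 280–358). Close after a small correction.

step_arm --gripper '[42,10,0,0,0,0]' --pt "-0.2 0 0.1" --pt "0 0 0" --pt "0 0 0" --pt "0 0 0" --pt "0 0 0" --pt "0 0 0" --turn '[0,0,0,0,0,0]' --force 40

```text
time: 5.3
tcp_pos: [0.613, -0.1573, 0.1081]
ee_rot: [-3.129, 0.28, 0.008]
ft_force: [-0.1, 0.3, -2.1]
gripper_width: 0.0105
```

step_arm --gripper '[0,0,0,0,0,0,0,0]' --pt "-0.4 0 0" --pt "-0.5 0 0" --pt "-0.5 0 0" --pt "-0.5 0 0" --pt "-0.5 0 0" --pt "-0.5 0 0" --pt "-0.4 0 0" --pt "-0.2 0 0" --turn '[0,0,0,0,0,0,0,0]'

```text
time: 6.1
tcp_pos: [0.5212, -0.141, 0.1081]
ee_rot: [-3.129, 0.279, -0.001]
ft_force: [2.5, -0.9, -6.1]
gripper_width: 0.0104
```

```bash
python3 -c "
from h import *
plan([0.613-.0985,-0.157+.0175,0.107],-0.175)
"
```

```text
t 6.1 p [ 0.5212 -0.141   0.1081] F [ 2.5 -0.9 -6.1] w 0.0104 toolx [ 0.984 -0.177  0.001] tooly [-0.177 -0.984 -0.   ] toolz [ 0.001  0.    -1.   ] q [ 0.34  0.55 -0.21  2.11  0.23  0.5  -0.23]
lin units [-0.28 -0.01  0.04]
turn units -0.04
```

step_arm --gripper '[0,0,0]' --pt "-0.2 0 0" --pt "-0.2 0 0" --pt "-0.1 0 0" --turn '[0,0,0]'

```text
time: 6.4
tcp_pos: [0.5133, -0.1396, 0.1081]
ee_rot: [-3.128, 0.279, -0.021]
ft_force: [7.2, -2.4, -13.1]
gripper_width: 0.0107
```

step_arm --gripper '[0,0,0]' --pt "-0.2 0 0" --pt "-0.2 0 0" --pt "-0.2 0 0" --turn '[0,0,0]'

```text
time: 6.7
tcp_pos: [0.5138, -0.1396, 0.1082]
ee_rot: [-3.127, 0.279, -0.07]
ft_force: [11.1, -2.9, -16.0]
gripper_width: 0.0104
```

```bash
python3 -c "
from h import *
plan([0.613-.0985,-0.157+.0175,0.107],-0.175)
t=env.camera('top');cv2.imwrite('pics/top6.png',cv2.resize(t[100:260,325:415],None,fx=3.7,fy=3.7,interpolation=2)[:,:,::-1])
"
```

```text
t 6.7 p [ 0.5138 -0.1396  0.1082] F [ 11.1  -2.9 -16. ] w 0.0104 toolx [ 0.983 -0.177  0.044] tooly [-0.177 -0.984 -0.006] toolz [ 0.045 -0.002 -0.999] q [ 0.34  0.53 -0.21  2.15  0.24  0.43 -0.23]
lin units [ 0.03 -0.01  0.05]
turn units -0.03
```

View pics/top6.png

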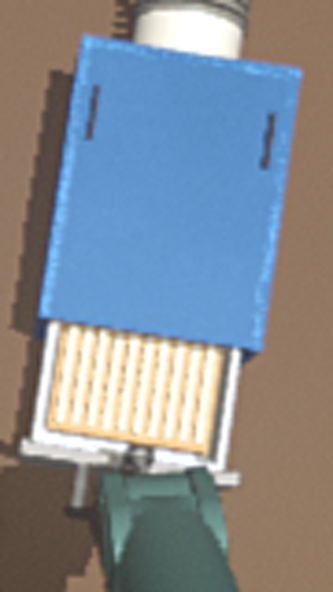

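step_arm --gripper '[42,42,42,42]' --pt "0 0 0" --pt "0 0 0" --pt "0 0 0" --pt "0 0 0" --turn '[0,0,0,0]'

```text
time: 7.15
tcp_pos: [0.5125, -0.1394, 0.1091]
ee_rot: [-3.127, 0.28, -0.066]
ft_force: [-0.2, -0.2, 0.0]
gripper_width: 0.0355
```

step_arm --gripper '[42,42,42,42,42,42,42,42]' --pt "0 0 -0.5" --pt "0 0 -0.7" --pt "0 0 -0.8" --pt "0 0 -0.8" --pt "0 0 -0.9" --pt "0 0 -0.9" --pt "0 0 -0.8" --pt "0 0 -0.3" --turn '[0,0,0,0,0,0,0,0]'

```text
time: 7.95
tcp_pos: [0.5018, -0.1375, 0.2617]
ee_rot: [-3.128, 0.278, -0.058]
ft_force: [0.1, 1.2, -0.2]
gripper_width: 0.0358
```

```bash
python3 -c "
from h import *
plan([0.642,0.216,0.25],-0.075)
im=env.camera('wrist');cv2.imwrite('pics/w7.png',im[:,:,::-1])
t=env.camera('top');cv2.imwrite('pics/top7.png',cv2.resize(t[100:260,225:415],None,fx=3.7,fy=3.7,interpolation=2)[:,:,::-1])
"
```

```text
t 7.95 p [ 0.5018 -0.1375  0.2617] F [ 0.1  1.2 -0.2] w 0.0358 toolx [ 0.984 -0.176  0.037] tooly [-0.176 -0.984 -0.004] toolz [ 0.037 -0.003 -0.999] q [ 0.43  0.3  -0.3   2.05  0.12  0.78 -0.12]
lin units [  3.01 -14.91   0.64]
turn units -1.17
```

View pics/w7.png

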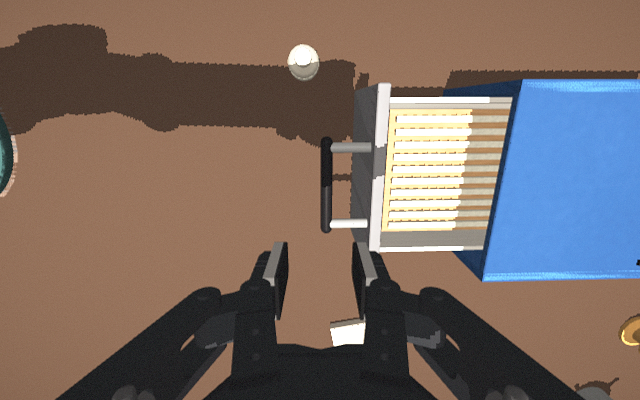

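View pics/top7.png

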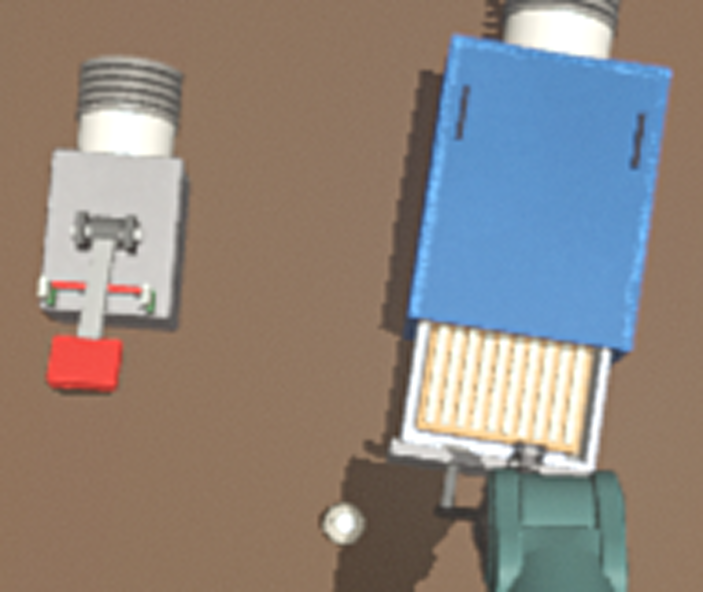

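step_arm --gripper '[0,0,0,0,0,0,0,0]' --pt "0 -0.95 0" --pt "0 -0.95 0" --pt "0 -0.95 0" --pt "0 -0.95 0" --pt "0 -0.95 0" --pt "0 -0.95 0" --pt "0 -0.95 0" --pt "0 -0.95 0" --turn '[0,0,0,0,0,0,0,0]'

```text
time: 8.85
tcp_pos: [0.5285, 0.0501, 0.2515]
ee_rot: [3.124, -0.294, 0.026]
ft_force: [0.4, -0.5, 0.9]
gripper_width: -0.0003
```

```bash
python3 -c "
from h import *
plan([0.642,0.216,0.25],-0.075)
"
```

```text
t 8.85 p [0.5285 0.0501 0.2515] F [ 0.4 -0.5  0.9] w -0.0003 toolx [ 0.982 -0.186  0.017] tooly [-0.186 -0.982  0.002] toolz [ 0.016 -0.005 -1.   ] q [ 0.09  0.33 -0.35  2.02  0.17  0.8  -0.54]
lin units [ 3.22 -7.36  0.09]
turn units -1.29
```

step_arm --gripper '[0,0,0,0,0,0,0,0]' --pt "0.25 -0.9 -0.1" --pt "0.25 -0.9 -0.1" --pt "0.25 -0.9 -0.1" --pt "0.25 -0.9 -0.1" --pt "0.25 -0.9 -0.1" --pt "0.25 -0.9 -0.1" --pt "0.25 -0.6 0" --pt "0 0 0" --turn '[0,0,0,0,0,0,-0.7,-0.6]'

```text
time: 9.65
tcp_pos: [0.5926, 0.1985, 0.2535]
ee_rot: [3.131, -0.097, -0.012]
ft_force: [-0.2, -1.2, 1.0]
gripper_width: 0.0
```

```bash
python3 -c "
from h import *
plan([0.642,0.216,0.25],-0.075)
c=calib('wrist')
im=env.camera('wrist');cv2.imwrite('pics/w8.png',im[:,:,::-1])
import pickle;pickle.dump(c,open('w8.pkl','wb'))
"
```

```text
t 9.65 p [0.5926 0.1985 0.2535] F [-0.2 -1.2  1. ] w 0.0 toolx [ 0.998 -0.062 -0.007] tooly [-0.062 -0.998  0.01 ] toolz [-0.008 -0.009 -1.   ] q [-0.12  0.47 -0.39  1.8   0.22  0.92 -0.67]
lin units [ 1.93 -0.82  0.12]
turn units 0.15
```

View pics/w8.png

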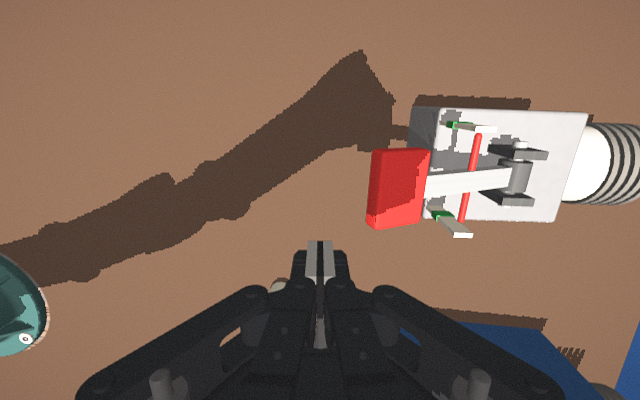

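Run:
```python
from h import *
im=cv2.imread('pics/w8.png')[130:245,350:450]
cv2.imwrite('pics/w8c.png',cv2.resize(im,None,fx=5,fy=5,interpolation=cv2.INTER_CUBIC))
```

```text
(no output)
```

View pics/w8c.png

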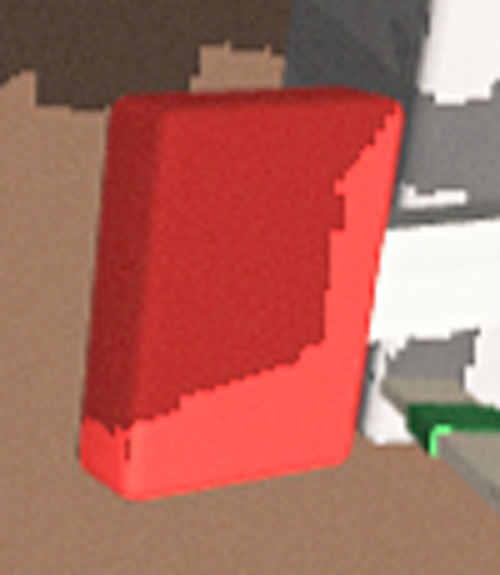

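Run:
```python
from h import *
import pickle
c=pickle.load(open('w8.pkl','rb'));s=calib('scene');t=calib('top')
W=lambda x,y:(350+(x+.5)/5-.5,130+(y+.5)/5-.5)
Q=lambda x,y:(205+(x+.5)/5-.5,230+(y+.5)/5-.5)
B=lambda x,y:(225+(x+.5)/5-.5,110+(y+.5)/5-.5)
ps=[]
for k,w,q,b in [("BL",(403,105),(413,224),(75,404)),("BR",(350,460),(430,113),(163,408)),("FR",(125,495),(517,113),(158,468)),("FL",(158,103),(500,228),(68,465))]:
    r=two(c,W(*w),s,Q(*q));r2=two(c,W(*w),t,B(*b));print(k,np.round(r[0],4),round(r[1],4),np.round(r2[0],4),round(r2[1],4));ps.append(r[0])
print(np.mean(ps,0))
```

```text
BL [0.6775 0.2403 0.179 ] 0.0024 [0.676  0.2412 0.1869] 0.0016
BR [0.6746 0.1796 0.1749] 0.0008 [0.6718 0.185  0.1871] 0.0027
FR [0.6285 0.1974 0.2228] 0.0001 [0.6327 0.1872 0.201 ] 0.0007
FL [0.6346 0.2473 0.2017] 0.0049 [0.637  0.2448 0.1968] 0.0012
[0.65380476 0.21616039 0.19458514]
```

step_arm --gripper '[0,0,0,0]' --pt "0.7 -0.3 0" --pt "0.7 -0.3 0" --pt "0.6 -0.2 0" --pt "0 0 0" --turn '[0,0,0,0]'

```text
time: 10.1
tcp_pos: [0.6403, 0.2121, 0.2461]
ee_rot: [3.123, -0.1, -0.031]
ft_force: [-0.6, -0.6, -0.9]
gripper_width: -0.0
```

```bash
python3 -c "
from h import *
plan([0.645,0.216,0.133],-0.075)
"
```

```text
t 10.1 p [0.6403 0.2121 0.2461] F [-0.6 -0.6 -0.9] w -0.0 toolx [ 0.998 -0.064 -0.019] tooly [-0.064 -0.998  0.017] toolz [-0.02  -0.016 -1.   ] q [-0.14  0.54 -0.37  1.69  0.23  0.98 -0.66]
lin units [ 0.27 -0.25  4.52]
turn units 0.12
```

step_arm --gripper '[0,0,0,0,0,0,0]' --pt "0.25 -0.2 0.5" --pt "0 0 0.6" --pt "0 0 0.6" --pt "0 0 0.6" --pt "0 0 0.5" --pt "0 0 0.4" --pt "0 0 0.2" --turn '[0,0,0,0,0,0,0]'

```text
time: 10.8
tcp_pos: [0.6389, 0.2149, 0.1525]
ee_rot: [3.121, -0.101, -0.045]
ft_force: [-2.4, 0.1, 5.4]
gripper_width: -0.0003
```

```bash
python3 -c "
from h import *
plan([0.643,0.216,0.133],-0.075)
im=env.camera('wrist');cv2.imwrite('pics/w9.png',im[:,:,::-1])
"
```

```text
t 10.8 p [0.6389 0.2149 0.1525] F [-2.4  0.1  5.4] w -0.0003 toolx [ 0.998 -0.065 -0.028] tooly [-0.064 -0.998  0.02 ] toolz [-0.029 -0.018 -0.999] q [-0.17  0.65 -0.34  1.75  0.28  0.83 -0.71]
lin units [ 0.18 -0.07  0.78]
turn units 0.12
```

View pics/w9.png

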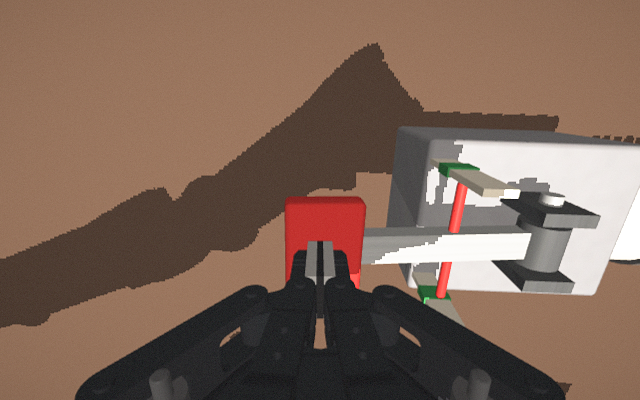

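step_arm --gripper '[0,0,0,0]' --pt "0.1 0 0.3" --pt "0.1 0 0.3" --pt "0 0 0.2" --pt "0 0 0.1" --turn '[0,0,0,0]'

```text
time: 11.25
tcp_pos: [0.6427, 0.2152, 0.132]
ee_rot: [3.121, -0.099, -0.045]
ft_force: [-2.2, -0.3, 8.0]
gripper_width: 0.0
```

```bash
python3 -c "
from h import *
plan([0.643,0.216,0.133],-0.075)
"
```

```text
t 11.25 p [0.6427 0.2152 0.132 ] F [-2.2 -0.3  8. ] w 0.0 toolx [ 0.998 -0.064 -0.028] tooly [-0.063 -0.998  0.02 ] toolz [-0.03  -0.018 -0.999] q [-0.17  0.68 -0.33  1.75  0.3   0.8  -0.72]
lin units [ 0.01 -0.03 -0.04]
turn units 0.13
```

step_arm --gripper '[0,0,0,0,0,0,0,0]' --pt "0 0 0" --pt "0 0 0" --pt "0 0 0" --pt "0 0 0" --pt "0 0 0" --pt "0 0 0" --pt "0 0 0" --pt "0 0 0" --turn '[0,0,0,0,0,0,0,0]'

```text
time: 12.05
tcp_pos: [0.6434, 0.2152, 0.1403]
ee_rot: [3.119, -0.1, -0.039]
ft_force: [-2.8, 0.8, 5.9]
gripper_width: -0.0
```

```bash
python3 -c "
from h import *
plan([0.643,0.216,0.133],-0.075)
b=env.camera('scene');a=env.camera('top')
cv2.imwrite('pics/s10.png',cv2.resize(b[90:320,180:370],None,fx=2.6,fy=2.6,interpolation=2)[:,:,::-1])
cv2.imwrite('pics/sB10.png',cv2.resize(b[230:320,205:325],None,fx=6,fy=6,interpolation=2)[:,:,::-1])
cv2.imwrite('pics/t10.png',a[:,:,::-1])
plan([0.643,0.216,0.133],-0.075)
"
```

```text
t 12.05 p [0.6434 0.2152 0.1403] F [-2.8  0.8  5.9] w -0.0 toolx [ 0.998 -0.064 -0.025] tooly [-0.064 -0.998  0.022] toolz [-0.026 -0.02  -0.999] q [-0.17  0.66 -0.33  1.75  0.29  0.81 -0.72]
lin units [-0.01 -0.04  0.29]
turn units 0.12
t 12.15 p [0.6434 0.2152 0.1404] F [-3.1 -0.7  6.3] w -0.0002 toolx [ 0.998 -0.064 -0.025] tooly [-0.064 -0.998  0.022] toolz [-0.026 -0.02  -0.999] q [-0.17  0.66 -0.33  1.75  0.29  0.81 -0.72]
lin units [-0.01 -0.04  0.3 ]
turn units 0.12
```

View pics/s10.png

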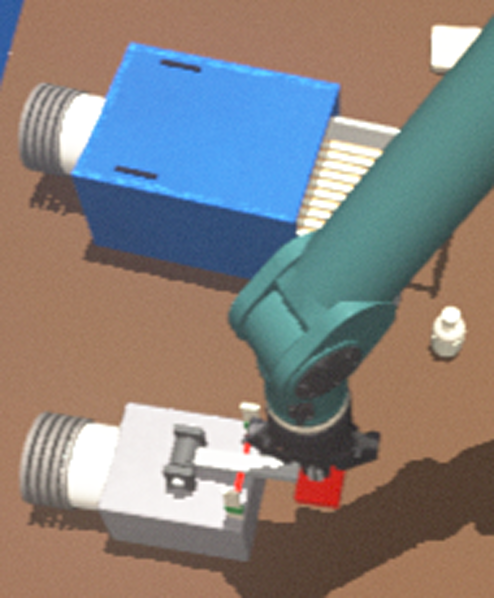

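View pics/sB10.png

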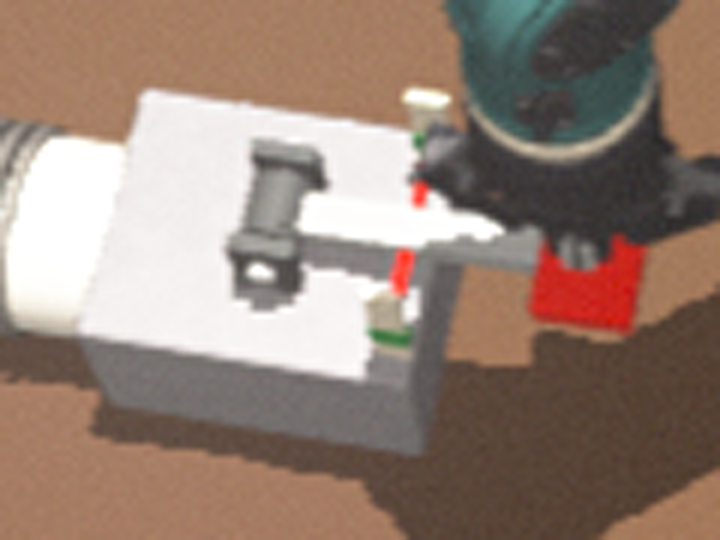

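View pics/t10.png

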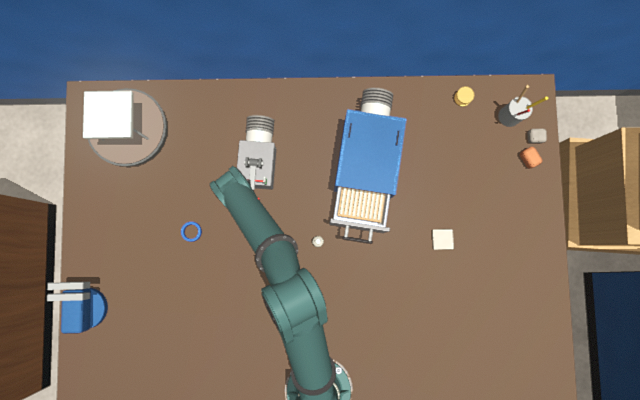

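step_arm --gripper '[0,0,0,0,0,0,0,0]' --pt "0 0 0.2" --pt "0 0 0.2" --pt "0 0 0.1" --pt "0 0 0.05" --pt "0 0 0.05" --pt "0 0 0.05" --pt "0 0 0.05" --pt "0 0 0.05" --turn '[0,0,0,0,0,0,0,0]'

```text
time: 12.95
tcp_pos: [0.643, 0.2153, 0.1307]
ee_rot: [3.117, -0.1, -0.034]
ft_force: [-2.9, -0.1, 7.1]
gripper_width: 0.0003
```

```bash
python3 -c "
from h import *
plan([0.643,0.216,0.133],-0.075)
b=env.camera('scene');a=env.camera('top');w=env.camera('wrist')
cv2.imwrite('pics/sB11.png',cv2.resize(b[260:300,280:320],None,fx=12,fy=12,interpolation=2)[:,:,::-1])
cv2.imwrite('pics/t11.png',cv2.resize(a[180:250,320:400],None,fx=8,fy=8,interpolation=2)[:,:,::-1])
cv2.imwrite('pics/w11.png',w[:,:,::-1])
plan([0.643,0.216,0.133],-0.075)
"
```

```text
t 12.95 p [0.643  0.2153 0.1307] F [-2.9 -0.1  7.1] w 0.0003 toolx [ 0.998 -0.064 -0.021] tooly [-0.064 -0.998  0.023] toolz [-0.022 -0.022 -1.   ] q [-0.18  0.67 -0.33  1.76  0.3   0.79 -0.72]
lin units [-0.   -0.03 -0.09]
turn units 0.12
t 13.1 p [0.643  0.2153 0.1307] F [-2.1 -0.6  7.4] w -0.0001 toolx [ 0.998 -0.064 -0.021] tooly [-0.064 -0.998  0.023] toolz [-0.022 -0.022 -1.   ] q [-0.18  0.67 -0.33  1.76  0.3   0.79 -0.72]
lin units [-0.   -0.03 -0.09]
turn units 0.12
```

View pics/sB11.png

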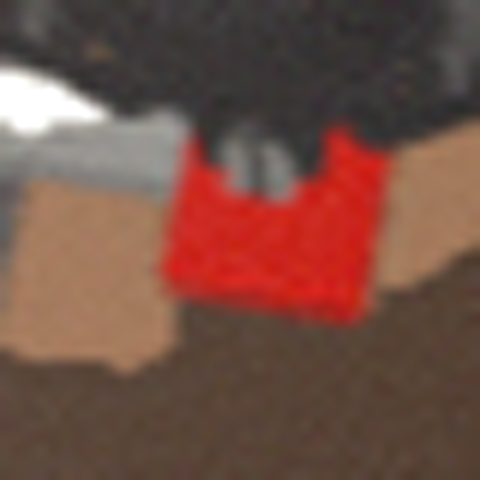

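View pics/t11.png

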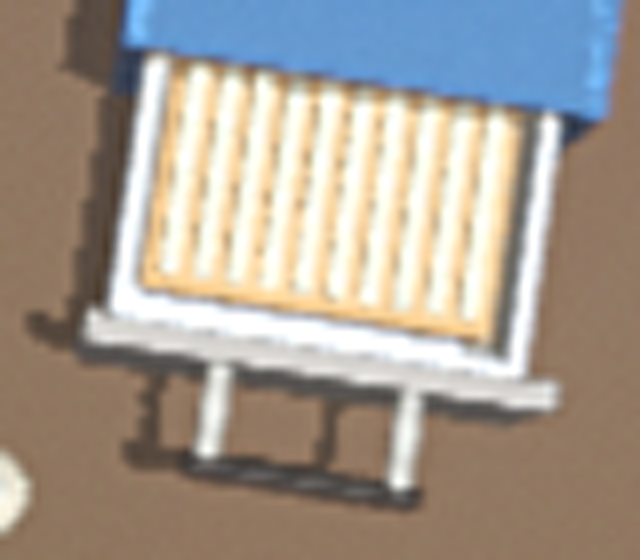

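View pics/w11.png

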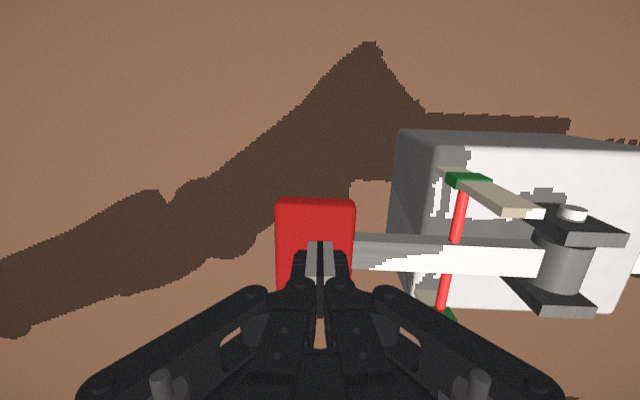

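Run:
```python
from h import *
s=calib('scene');t=calib('top');yaw=-0.075
n=np.array([-np.sin(yaw),np.cos(yaw),0]);xd=np.array([np.cos(yaw),np.sin(yaw),0])
c=np.array([0.64,0.216,.133])+.03*n
P=[]
for p in [(168,290),(365,322)]:
    o,d=ray(s,280+(p[0]+.5)/12-.5,260+(p[1]+.5)/12-.5); X=o+d*((c-o)@n)/(d@n);P.append(X);print(X)
v=P[1]-P[0];print("tilt up of front",np.arctan2(v[2],-v@xd), np.linalg.norm(v))
h=[onz(t,320+(x+.5)/8-.5,180+(y+.5)/8-.5,.125) for x,y in[(192,465),(418,497)]];m=sum(h)/2
m0=np.array([.613,-.157,.125]);print(h,m,np.linalg.norm(m-m0))
f=np.array([-np.cos(.175),np.sin(.175),0]);fc=np.array([.675,-.164,0]);print("handle fwd of front face",(m-fc)@f)
for z in [.133,.117]:
  for a in (-.0225,.0225):
    print(z,a,(proj(s,np.array([.639,.216,z])+.03*n+a*xd)-[280,260]+.5)*12-.5)
```

```text
[0.66270282 0.24437866 0.12318469]
[0.62016084 0.24757531 0.12085522]
tilt up of front -0.05454901341063492 0.0427254674066913
[array([ 0.52135456, -0.09065741,  0.125     ]), array([ 0.50629965, -0.18370986,  0.125     ])] [ 0.5138271  -0.13718363  0.125     ] 0.10113333590399297
handle fwd of front face 0.16338017535143357
0.133 -0.0225 [371.09625434 303.12889588]
0.133 0.0225 [161.89916884 273.1108815 ]
0.117 -0.0225 [371.33794825 328.66111264]
0.117 0.0225 [164.4954738  298.92025623]
```

step_arm --gripper '[0,0,0,0,0]' --pt "0 0 0" --pt "0 0 0" --pt "0 0 0.04" --pt "0 0 0.04" --pt "0 0 0.04" --turn '[0,0,0,0,0]'

```text
time: 13.6
tcp_pos: [0.6431, 0.2152, 0.1336]
ee_rot: [3.116, -0.1, -0.03]
ft_force: [-2.5, -0.7, 6.5]
gripper_width: -0.0001
```

```bash
python3 -c "
from h import *
plan([0.643,0.216,0.133],-0.075)
for i in range(4): env.camera('top')
a=env.camera('top');cv2.imwrite('pics/t12.png',a[:,:,::-1])
plan([0.643,0.216,0.133],-0.075)
t=calib('top')
hsv=cv2.cvtColor(a,cv2.COLOR_RGB2HSV)
a0=cv2.imread('pics/top0.png')[:,:,::-1]
for n,(x,y) in dict(bottle=(318,241),board=(443,239),tape=(191,232)).items():
    d=np.abs(a[y-14:y+14,x-14:x+14].astype(int)-a0[y-14:y+14,x-14:x+14]).mean();print(n,d)
"
```

```text
t 13.6 p [0.6431 0.2152 0.1336] F [-2.5 -0.7  6.5] w -0.0001 toolx [ 0.998 -0.064 -0.019] tooly [-0.064 -0.998  0.025] toolz [-0.02  -0.023 -1.   ] q [-0.18  0.67 -0.33  1.76  0.3   0.79 -0.73]
lin units [-0.01 -0.03  0.02]
turn units 0.12
t 13.85 p [0.6431 0.2153 0.1336] F [-2.9 -0.5  7.7] w -0.0002 toolx [ 0.998 -0.064 -0.019] tooly [-0.064 -0.998  0.025] toolz [-0.02  -0.023 -1.   ] q [-0.18  0.67 -0.33  1.76  0.3   0.79 -0.73]
lin units [-0.01 -0.03  0.02]
turn units 0.12
bottle 1.6326530612244898
board 2.1177721088435373
tape 2.7470238095238093
```

Stable at z = 0.1336, about 7 N. Bystanders unchanged. Handing in.

```bash
python3 -c "
from h import *
print(env.hand_in())"
```

```text
the job is handed in; nothing more can be done
None
```

The drawer is out to its stop and left open. The job was handed in at about 14 s with the gripper still pressing the damper lever level. `hand_in` gave no verdict, so these are my own last checks:

- **Drawer:** I gripped the handle bar and pulled until the force rose and the bar stopped moving. It moved 101 mm from a start of about 9 mm out. A later top view still showed the handle in that place.
- **Lever:** The closed fingers press the red paddle at TCP z = 0.1336 m (level is 0.133 m) with about 6.5–7.7 N (7 N expected at level). The position did not change over 0.25 s. Before that, rows with no shift let the lever creep up to 0.140 m, so I pressed it back down.
- **Bystanders:** The bottle, tape and board looked unchanged between the first and last top pictures.
- **Disagreement:** A rough paddle-edge measurement in the scene view put the front about 0.05 rad below level, when the TCP was at 0.1307 m. That measurement is only good to about 0.06 rad, so I raised the TCP by 3 mm as a compromise and trusted the height and force readings. I did not repeat it at the final pose.

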